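# Clamp the instrument box on the drilling board with the F-clamp

## Robot

A 7-joint arm with a two-finger parallel gripper is mounted at the origin on the work surface. World frame = base frame: x ahead of the robot, y to its left, z up, the work surface at z = 0. Lengths are in m, angles in rad, forces in N, time in s.
With the tool pointing down it reaches from about 0.4 to 0.85 m from the base axis. Payload 10.4 kg.
Tool frame: the origin (TCP) lies at the very end of the fingers, on their centre line; the grasp point (between the pads) lies r.hold_point_z behind it (r.hold_point_z is the distance from the TCP to the grasp point, in m); z points along the fingers, y is the direction in which the jaws open and shut (so a half turn about z gives the same grasp; the last joint's range is limited). The gripper opens to 87 mm and grips with 3 to 60 N. Pads are 19 mm wide; open, the fingers measure 117 mm over their backs; the gripper's body (75 mm by 190 mm) begins 51 mm behind the grasp point.
Start: joints at [1.282, 0.332, -0.065, 1.46, 0.022, 1.35, -0.088], TCP at [0.164, -0.603, 0.223] pointing down, gripper open.
Joint ranges: [-2.6, 2.6], [-0.5, 2.12], [-1.47, 1.34], [0.16, 2.42], [-1.27, 4.41], [0.06, 2.06], [-2.6, 2.6]. Speed limits (rad/s): [2.22, 2.22, 2.79, 2.79, 3.14, 3.14, 3.14].

## Interface

Orientations are given as a unit quaternion [x, y, z, w].
In Python, from bench import r gives the robot as it stands.
- The arm moves only by the tool send_rows, never from a script. Its argument "commands" is a list of rows, each a list of 7 numbers: the shift along the world's x, y, z normalised to -1 to 1, where 1 is 0.03 m, then the turn, a rotation vector about the world's x, y, z normalised to -1 to 1, where 1 is 5 degrees, then the gripper command: -1 is fully open, 1 is shut, values between are in proportion. In form: [[tx, ty, tz, ax, ay, az, jaw], ...]. A call has 1 to 10 rows; each row shifts and turns the pose as measured when the row begins; what a row does not reach is not made up. A row lasts 1/12 s, in which the tool goes at most 41.7 mm and 7.16 degrees, less where a joint would pass 70% of its speed; a pose out of reach is approached as far as the arm can. A call with a number of a shift or a turn outside -1 to 1 is refused whole. A call with a gripper value outside its range is refused whole. The fingers move at their own pace and stop on an object; "grip_force" is the grip in N (left out, the last holds). Time passes only in rows, so rows that do not move let the fingers close. It gives the time, the measured TCP pose, the force and the opening at its end, in the units of the state.
- r.read_state(): the state, without advancing time (a new reading comes with each control period).
- r.camera(name): name is "scene" or "top" or "wrist"; returns the picture (384x512x3 uint8, blue, green, red); there is no depth.
- r.calibration(name): a dict with "K" (3x3 intrinsics, pixels), "R" (3x3) and "t" (3): a world point X has camera coordinates R X + t; the wrist camera has in their place "mount" (4x4, takes a point from camera to tool coordinates, whose origin is the TCP and whose axes are the flange's). Camera axes: x right, y down, z forward; pixel columns grow to the right and rows downward; lengths in m; the calibration is good to about 2 mm. A picture is of the moment at which its call begins: read the wrist's pose just before it. calibration takes no time and is no camera call.
- r.close_job(): hands the job in, once; it reports no verdict.
The state is a dict: "time": time; "joint_positions": joint angles; "joint_vel": joint speeds; "joint_torque": joint torques, N m; "ee_pos": TCP position; "eef_rot": TCP orientation; "ft_force": force on the tool from outside, world axes, zero at the start; "torque": the same for the moment, N m; "width": finger opening in m.
Only numpy, scipy, OpenCV 4.12 (cv2) and the standard library are available. Lean on these libraries where they do the work, as an engineer would, in place of code of your own. Each camera call takes 0.05 s, during which the arm holds its last target.

## Task

The die-cast instrument box stands ready on the drilling board under the F-clamp: leave it where it is and clamp it down for drilling. Slide the clamp's loose jaw down the bar until its pad bears on the lid and the jaw cocks and bites on the bar, with a light hand (a push of one and a half to two kilos is plenty; leaning on it rocks the board); then screw the handle clockwise about half a turn more, so that the box is held firmly but its thin lid is not dented. Let go, and leave the tools lying round about alone.

Things in the scene. Friction and masses are not known exactly. Their poses are not given: they have to be found in the camera images.
- board: Brown phenolic drilling board, 224 x 180 mm, top 37 mm above the bench, 1.1 kg, standing loose on two rubber runners, with an F-clamp bolted to its end. Origin: on the bench, under the clamp's screw axis; x along the clamp's arm, from bar to screw, z up. The steel bar, 20 mm along x by 8 mm along y, stands upright at x = -100 mm, y = 0, 42 mm beyond the runners' ends.
- bar_top (a point): Top of the bar, 210 mm above the bench. A push of more than about 27 N straight down on the collar can rock the board about its runners' ends.
- jaw: Sliding jaw, dark cast iron, on the bar. Origin: centre of its collar, on the bar's axis, half-way up; x along the arm to the screw. Collar: 48 mm high, 44 mm along x, 26 mm across y; arm 14 mm wide, screw 100 mm from the bar. It stays where it is left and slides when led or pushed at the collar with 4 to 12 N. It has play: at first its screw end droops 0.077 rad; level = cocked and biting.
- handle_mid (a point): Centre of the clamp's round wooden handle, 31 mm diameter, 66 mm high, upright on the screw, 100 mm from the bar; its middle is 81 mm above the jaw's underside (57 mm above the collar's centre).
- handle (a joint): Angle of handle and screw (rad), 0 at the start, growing clockwise seen from above, which drives the pad down 5 mm a turn (limits -4.7, 18.8). It takes 0.1 to 0.4 N m and stays where it is left. Once the jaw has bitten, the pad presses with 5 to 12 N, and each radian adds about 10 N; before that, turning only takes up the play.
- spindle: Screw with its swivel pad, a steel disc 28 mm across; origin on the screw axis at the level of the jaw's underside. It moves with the handle.
- pad_face (a point): Centre of the pad's underside, 30 mm below the jaw's underside. When the pad meets the lid the collar still goes down 7 mm while the jaw tips level; then it bites and the force on it rises steeply: 12 to 20 N in all is enough. The collar's centre is then about 131 mm above the bench.
- case_lid (a point): Centre of the top of the box's lid, 77 mm above the bench.
- case: Die-cast aluminium instrument box, 78 x 114 x 40 mm, about 0.35 kg, loose on the board under the pad. Origin: centre of its underside.
- punch: Bystander: steel centre punch, 100 x 9 x 9 mm, lying on the board beside the box. Origin: centre of its underside.
- drill: Bystander: grey cordless drill lying on its side on the bench, about 240 x 200 x 56 mm. Origin: under the middle of its motor housing.
- tray: Bystander: open blue screw tray, 110 x 80 x 30 mm. Origin: centre of its underside.
- driver: Bystander: screwdriver with a black handle, 170 mm long, lying on the bench. Origin: on the bench, under its middle.
There are look-alikes about, which are no part of the job. There is more than one size of the case; the one meant has the size given above.

How it is judged:
By the outcome, as a careful person would: the job done as asked, in the order asked, and still so for the second after the job is handed in, with the robot touching nothing.
It also fails if it takes over 58 s, if anything falls off the work surface, if the arm or the gripper's body presses on something with over 40 N, if the wrist force passes 120 N, or if a joint passes its speed limit or range.

## Working session

There is one attempt and no reset: what is moved stays moved. The work goes in short steps, Python scripts to look and compute and a tool call to move; the robot and the scene stay as the last step left them, time stands still between calls to the robot, and variables do not carry over. Pictures are saved under pics/ and viewed, and the job is handed in when it is done.

Besides the shell and the picture viewer there is one more tool, called after ">>>" as a command line: name --pt "numbers of a row" for each row, then --argument value for the rest. send_rows: Moves the arm, as the interface text tells. Scaled input: -1 to 1 covers 0.03 m each way for a shift and 5 degrees each way for a turn. Its arguments: {"type":"object","properties":{"commands":{"type":"array"},"grip_force":{"type":"number"}},"required":["commands"]}

```bash
mkdir -p pics; ls; python3 - <<'E'
from bench import r
import cv2
s=r.read_state();print(s, r.hold_point_z)
for n in ("scene","top","wrist"):
    cv2.imwrite(f"pics/{n}0.png",r.camera(n)); print(n,r.calibration(n))
E
```

```text
pics
{'time': 0.0, 'joint_positions': array([ 1.28242084,  0.33286933, -0.06475613,  1.46091726,  0.02156726,
        1.34989548, -0.08848875]), 'joint_vel': array([ 2.59324859e-05, -2.33752297e-03,  2.01221562e-04, -1.34900422e-03,
        1.34377333e-03,  1.86435985e-04, -2.61305691e-03]), 'joint_torque': array([ 1.15544492e-03, -6.23262691e+01,  2.51689920e-02, -3.89891481e+01,
       -6.14356413e-02,  3.99582752e-02,  1.22980814e-04]), 'ee_pos': array([ 0.16410008, -0.60268062,  0.22176714]), 'eef_rot': array([ 9.91178027e-01,  1.32535399e-01, -9.92549306e-05, -6.90790884e-04]), 'ft_force': array([ 0.75993733,  0.2189794 , -0.38616212]), 'torque': array([-0.03772998,  0.02262841, -0.00219658]), 'width': 0.08687232303304034} 0.0187
scene {'K': array([[495.54248926,   0.        , 247.96065549],
       [  0.        , 495.54248926, 186.54914395],
       [  0.        ,   0.        ,   1.        ]]), 'R': array([[-0.8508842 ,  0.5249749 , -0.01993559],
       [ 0.34164858,  0.52412302, -0.78010981],
       [-0.39908937, -0.67059408, -0.62532493]]), 't': array([ 0.50647259, -0.06101724,
[... 202 characters left out ...]
417, -0.9997497 , -0.02032793],
       [-0.98222025,  0.01298834, -0.18728235],
       [ 0.1874995 ,  0.0182165 , -0.98209577]]), 't': array([-0.01818232,  0.61371747,  1.071779  ])}
wrist {'K': array([[303.90846476,   0.        , 256.58801047],
       [  0.        , 303.90846476, 192.5818046 ],
       [  0.        ,   0.        ,   1.        ]]), 'mount': array([[ 8.15886069e-04, -9.61036031e-01, -2.76421927e-01,
         7.59321082e-02],
       [ 9.99999666e-01,  7.71353258e-04,  2.69832150e-04,
        -2.70417442e-04],
       [-4.60994642e-05, -2.76422055e-01,  9.61036339e-01,
        -1.62772160e-01],
       [ 0.00000000e+00,  0.00000000e+00,  0.00000000e+00,
         1.00000000e+00]])}
```

View pics/scene0.png

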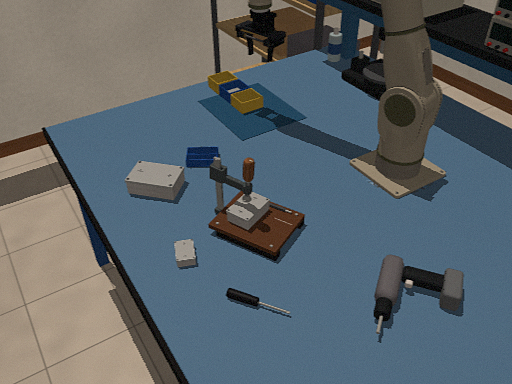

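View pics/top0.png

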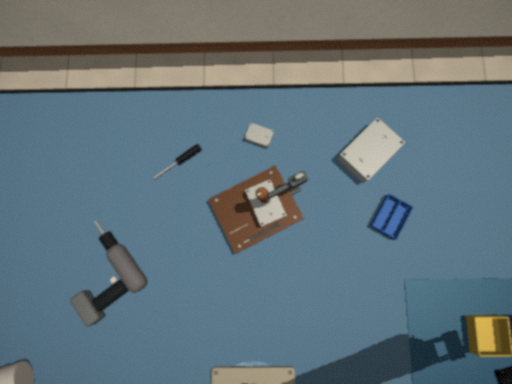

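View pics/wrist0.png

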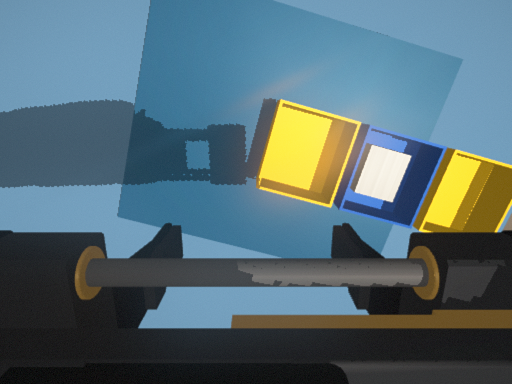

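The candidates for the case in the top view are the grey box under the clamp (265,205), the larger box (372,148) and the small box (258,134). The F-clamp at (265–300,180–195) is the only one, and the case under it is the one meant. I'll check this in close crops.

```bash
python3 - <<'E'
import cv2
t=cv2.imread('pics/top0.png');cv2.imwrite('pics/topc.png',cv2.resize(t[150:260,195:325],None,fx=6,fy=5.4545*1.0,interpolation=cv2.INTER_CUBIC) if 0 else cv2.resize(t[155:255,200:320],None,fx=6,fy=6,interpolation=cv2.INTER_CUBIC))
t=cv2.imread('pics/scene0.png');cv2.imwrite('pics/scenec.png',cv2.resize(t[150:250,195:315],None,fx=6,fy=6,interpolation=cv2.INTER_CUBIC))
E
```

```text
(no output)
```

View pics/topc.png

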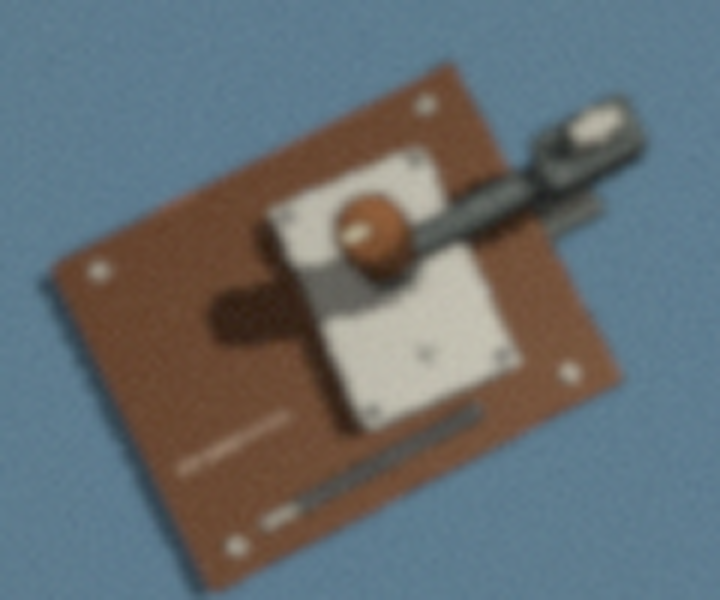

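View pics/scenec.png

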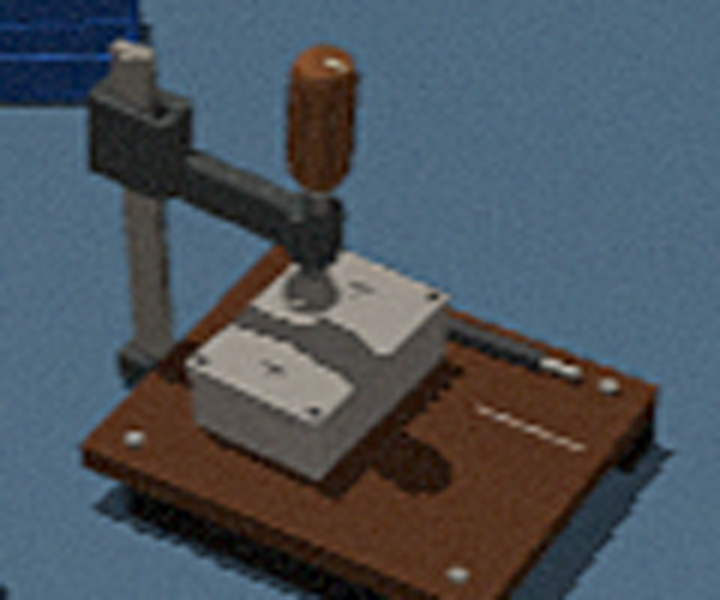

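```bash
cat > h.py <<'E'
import numpy as np, cv2
from bench import r
C={n:r.calibration(n) for n in("scene","top")}
def ray(n,u,v):
    c=C[n];d=c["R"].T@np.linalg.inv(c["K"])@[u,v,1];o=-c["R"].T@c["t"];return o,d
def atz(n,u,v,z):
    o,d=ray(n,u,v);return o+d*(z-o[2])/d[2]
def proj(n,X):
    c=C[n];p=c["K"]@(c["R"]@np.array(X)+c["t"]);return p[:2]/p[2]
def tri(a,b):
    A=[];B=[]
    for n,u,v in(a,b):
        o,d=ray(n,u,v);d/=np.linalg.norm(d);P=np.eye(3)-np.outer(d,d);A.append(P);B.append(P@o)
    return np.linalg.solve(sum(A),sum(B))
tc=lambda x,y:("top",200+(x-2.5)/6,155+(y-2.5)/6)
sc=lambda x,y:("scene",195+(x-2.5)/6,150+(y-2.5)/6)
E
python3 - <<'E'
from h import *
np.set_printoptions(precision=4,suppress=True)
c=[atz(*tc(*p),.037) for p in((450,62),(622,380),(210,592),(55,265))]
for a in c:print(a)
print([np.linalg.norm(c[i]-c[(i+1)%4]) for i in range(4)])
b=atz(*tc(597,122),.21);print("bar top",b, "scene",atz(*sc(132,48),.21), tri(tc(597,122),sc(132,48)))
print("handle top tri",tri(tc(372,225),sc(322,58)))
# yaw of board long edges
for i,j in((3,0),(2,1)):
    d=c[i]-c[j];print(np.arctan2(d[1],d[0]))
# case corners
k=[atz(*tc(*p),.077) for p in((422,148),(520,362),(368,430),(270,212))]
for a in k:print(a)
print([np.linalg.norm(k[i]-k[(i+1)%4]) for i in range(4)])
# collar: bottom front corner etc
E
```

```text
[ 0.6853 -0.0726  0.037 ]
[ 0.5259 -0.153   0.037 ]
[0.4267 0.0463 0.037 ]
[0.5857 0.1228 0.037 ]
[np.float64(0.17860649857446015), np.float64(0.22259208859965307), np.float64(0.176404137262837), np.float64(0.2193116311602545)]
bar top [ 0.6152 -0.1295  0.21  ] scene [ 0.6154 -0.1284  0.21  ] [ 0.6151 -0.1294  0.2094]
handle top tri [ 0.5671 -0.0352  0.241 ]
2.04264757785499
2.0325467268729005
[ 0.6334 -0.0576  0.077 ]
[ 0.5305 -0.1019  0.077 ]
[ 0.4995 -0.0305  0.077 ]
[0.6033 0.0149 0.077 ]
[np.float64(0.11201357045046724), np.float64(0.07782615506575592), np.float64(0.1133111295635566), np.float64(0.07849030098695363)]
```

>>> send_rows --pt "0.75 0.79 0.27 0 0 1 0.7" --pt "0.75 0.79 0.27 0 0 1 0.7" --pt "0.75 0.79 0.27 0 0 1 0.7" --pt "0.75 0.79 0.27 0 0 1 0.7" --pt "0.75 0.79 0.27 0 0 1 0.7" --pt "0.75 0.79 0.27 0 0 1 0.7" --pt "0.75 0.79 0.27 0 0 1 0.7" --pt "0.75 0.79 0.27 0 0 1 0.7" --pt "0.75 0.79 0.27 0 0 1 0.7" --pt "0.75 0.79 0.27 0 0 1 0.7"

```text
time: 0.98
ee_pos: [0.3868, -0.3572, 0.3005]
eef_rot: [0.836, 0.549, -0.005, -0.003]
ft_force: [0.5, -0.5, -0.3]
width: 0.0285
```

>>> send_rows --pt "0.76 0.76 0 0 0 1 0.7" --pt "0.76 0.76 0 0 0 1 0.7" --pt "0.76 0.76 0 0 0 1 0.7" --pt "0.76 0.76 0 0 0 1 0.7" --pt "0.76 0.76 0 0 0 1 0.7" --pt "0.76 0.76 0 0 0 1 0.7" --pt "0.76 0.76 0 0 0 1 0.7" --pt "0.76 0.76 0 0 0 1 0.7" --pt "0.76 0.76 0 0 0 1 0.7" --pt "0.7 0.7 0 0 0 0.7 0.7"

```text
time: 1.82
ee_pos: [0.622, -0.1177, 0.3022]
eef_rot: [0.518, 0.855, -0.005, 0.001]
ft_force: [0.5, -0.1, -0.1]
width: 0.0129
```

```bash
cat >> h.py <<'E'
from scipy.spatial.transform import Rotation as Ro
def st():
    s=r.read_state();R=Ro.from_quat(s["eef_rot"]).as_matrix()
    print("t",round(s["time"],2),"p",s["ee_pos"].round(4),"yaw tool x",round(float(np.arctan2(R[1,0],R[0,0])),4),"z",R[:,2].round(4),"F",s["ft_force"].round(2),"M",s["torque"].round(3),"w",round(float(s["width"]),4),"j",s["joint_positions"].round(3))
    return s,R
def wproj(s,R,X):
    c=r.calibration("wrist");m=c["mount"];pt=R.T@(np.array(X)-s["ee_pos"]);pc=m[:3,:3].T@(pt-m[:3,3]);p=c["K"]@pc;return p[:2]/p[2]
def wray(s,R,u,v,z):
    c=r.calibration("wrist");m=c["mount"];d=R@m[:3,:3]@np.linalg.inv(c["K"])@[u,v,1];o=s["ee_pos"]+R@m[:3,3];return o+d*(z-o[2])/d[2]
E
python3 - <<'E'
from h import *
s,R=st()
im=r.camera("wrist")
cv2.imwrite("pics/w1.png",im)
print(wproj(s,R,[.615,-.129,.21]),wproj(s,R,[.567,-.035,.241]))
E
```

```text
t 1.82 p [ 0.622  -0.1177  0.3022] yaw tool x 2.0516 z [-0.0039 -0.0097 -0.9999] F [ 0.53 -0.12 -0.1 ] M [ 0.001 -0.121 -0.031] w 0.0129 j [ 0.571  0.394 -0.645  1.277  0.243  1.549  0.439]
[244.05557646 202.1653504 ] [241.5082012   69.84474881]
```

View pics/w1.png

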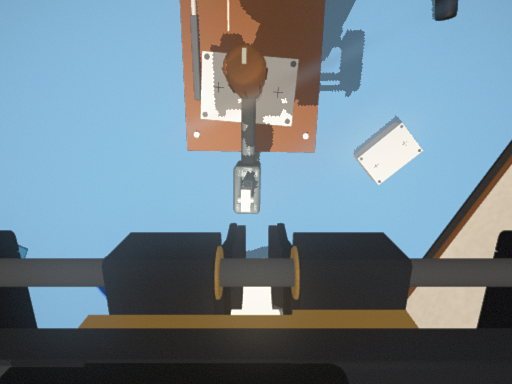

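The wrist view shows the collar at about (247,188), the bar top at about (246,200) and the handle at (245,67). The bar top prediction was (244,202), so the fix agrees. I'll refine it in a crop.

```bash
python3 - <<'E'
import cv2
im=cv2.imread("pics/w1.png")
cv2.imwrite("pics/w1c.png",cv2.resize(im[40:240,200:300],None,fx=3,fy=3,interpolation=cv2.INTER_CUBIC)) 
cv2.imwrite("pics/w1d.png",cv2.resize(im[150:230,210:290],None,fx=7,fy=7,interpolation=cv2.INTER_CUBIC))
E
```

```text
(no output)
```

View pics/w1d.png

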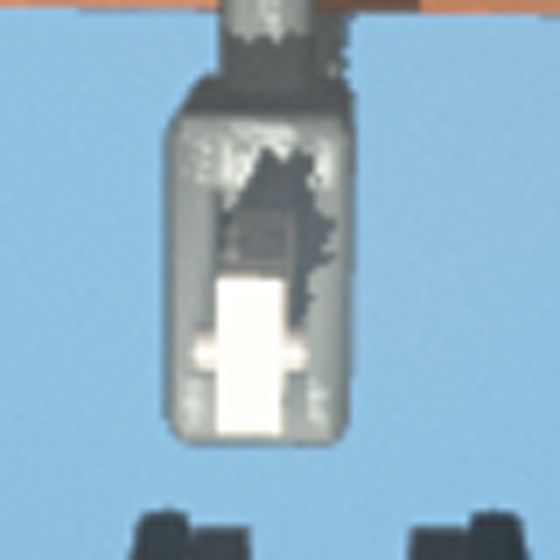

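```bash
python3 - <<'E'
from h import *
s,R=st()
b=wray(s,R,245.3,200.3,.21);print("bar",b)
# collar top outline: corners approx (168,115),(355,115),(175,443),(350,443)
for z in(.178,.183,.188):
    q=[wray(s,R,209.6+x/7,149.6+y/7,z) for x,y in((168,113),(355,113),(350,443),(170,443))]
    print(z,np.linalg.norm(q[0]-q[1]),np.linalg.norm(q[1]-q[2]),np.mean(q,0)[:2])
h=wray(s,R,245,67,.241);d=h-b;print("handle",h,d,np.arctan2(d[1],d[0]),np.hypot(*d[:2]))
E
```

```text
t 1.87 p [ 0.6244 -0.1116  0.3012] yaw tool x 2.0617 z [-0.0036 -0.0061 -1.    ] F [-3.55  4.29 -2.61] M [0.358 0.073 0.011] w 0.0131 j [ 0.565  0.399 -0.65   1.274  0.243  1.548  0.439]
bar [ 0.61760714 -0.12032304  0.21      ]
0.178 0.025509400133928023 0.04776994639438006 [ 0.61746504 -0.11977405]
0.183 0.025062986688904977 0.04693397431246047 [ 0.61698326 -0.11844328]
0.188 0.02461657324388202 0.04609800223054086 [ 0.61650149 -0.11711252]
handle [ 0.56992101 -0.02658935  0.241     ] [-0.04768614  0.09373368  0.031     ] 2.0414119823387216 0.10516639712986502
```

>>> send_rows --pt "-0.15 -0.28 -0.6 0.07 -0.04 -0.25 0.7" --pt "-0.15 -0.28 -0.6 0 0 0 0.7" --pt "0 0 0 0 0 0 0.7" --pt "0 0 0 0 0 0 0.7" --pt "0 0 0 0 0 0 0.7"

```text
time: 2.28
ee_pos: [0.6171, -0.1227, 0.263]
eef_rot: [0.52, 0.854, 0.001, -0.002]
ft_force: [-0.8, 0.7, 0.2]
width: 0.0132
```

```bash
python3 - <<'E'
from h import *
s,R=st()
im=r.camera("wrist")
st()
cv2.imwrite("pics/w2.png",im)
print(wproj(s,R,[.615,-.129,.21]))
cv2.imwrite("pics/w2d.png",cv2.resize(im[150:260,200:310],None,fx=5,fy=5,interpolation=cv2.INTER_CUBIC))
E
```

```text
t 2.28 p [ 0.6171 -0.1227  0.263 ] yaw tool x 2.0484 z [-0.0017  0.0045 -1.    ] F [-0.84  0.74  0.15] M [-0.004 -0.139 -0.009] w 0.0132 j [ 0.6    0.396 -0.643  1.357  0.23   1.467  0.448]
t 2.33 p [ 0.6173 -0.1226  0.2635] yaw tool x 2.0485 z [-9.0e-04  4.4e-03 -1.0e+00] F [ 0.27  0.4  -0.66] M [ 0.001 -0.072  0.011] w 0.0132 j [ 0.6    0.396 -0.644  1.356  0.23   1.467  0.448]
[249.80597143 216.39019539]
```

View pics/w2d.png

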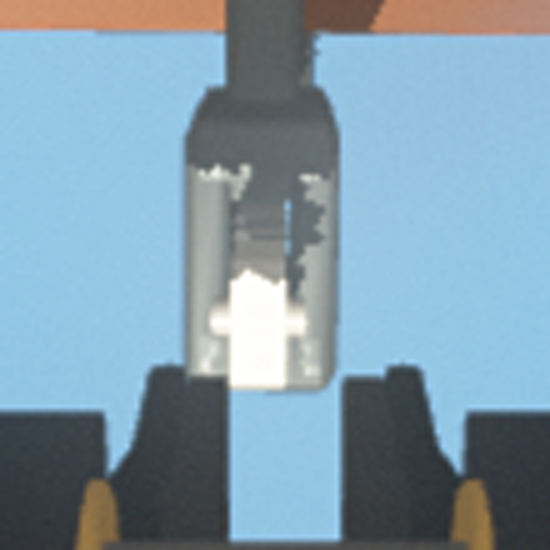

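```bash
python3 - <<'E'
from h import *
s,R=st()
b=wray(s,R,251.1,213.4,.21);e=wray(s,R,251.1,150+388/5-.4,.21);print("bar",b,"near edge",e)
u=np.array([np.cos(2.038),np.sin(2.038),0]);print("from edge",e+u*.01)
for t in ([.615,-.129],[.6155,-.1275]):
    d=np.array([*t,0])-s["ee_pos"]*[1,1,0]; print(d, "in board", d@u, d@[-u[1],u[0],0])
# finger tips in wrist image: where is TCP projected
print(wproj(s,R,s["ee_pos"]))
E
```

```text
t 2.33 p [ 0.6173 -0.1226  0.2635] yaw tool x 2.0485 z [-9.0e-04  4.4e-03 -1.0e+00] F [ 0.27  0.4  -0.66] M [ 0.001 -0.072  0.011] w 0.0132 j [ 0.6    0.396 -0.644  1.356  0.23   1.467  0.448]
bar [ 0.6151157  -0.12645435  0.21      ] near edge [ 0.62021482 -0.13640303  0.21      ]
from edge [ 0.61571091 -0.12747472  0.21      ]
[-0.00231178 -0.00638499  0.        ] in board -0.004659515508414047 0.004939772307226186
[-0.00181178 -0.00488499  0.        ] in board -0.003545464381025102 0.003817769595302779
[255.84403125 240.39245561]
```

>>> send_rows --pt "-0.06 -0.16 -0.8 -0.05 0 -0.14 0.68" --pt "0 0 -0.4 0 0 0 0.68" --pt "0 0 0 0 0 0 0.68" --pt "0 0 0 0 0 0 0.68" --pt "0 0 0 0 0 0 0.68"

```text
time: 2.75
ee_pos: [0.6175, -0.1267, 0.2316]
eef_rot: [0.525, 0.851, 0.001, 0.002]
ft_force: [-0.7, -0.1, -0.0]
width: 0.014
```

```bash
python3 - <<'E'
from h import *
s,R=st()
im=r.camera("wrist")
cv2.imwrite("pics/w3.png",cv2.resize(im[170:280,190:320],None,fx=5,fy=5,interpolation=cv2.INTER_CUBIC))
print(wproj(s,R,[.6155,-.1275,.21]))
im=r.camera("scene")
cv2.imwrite("pics/s3.png",cv2.resize(im[100:230,170:300],None,fx=4,fy=4,interpolation=cv2.INTER_CUBIC))
E
```

```text
t 2.75 p [ 0.6175 -0.1267  0.2316] yaw tool x 2.0365 z [ 5.2e-03 -9.0e-04 -1.0e+00] F [-0.69 -0.11 -0.02] M [ 0.021 -0.138  0.015] w 0.014 j [ 0.606  0.405 -0.637  1.411  0.241  1.399  0.433]
[252.58067808 225.94871655]
```

View pics/w3.png

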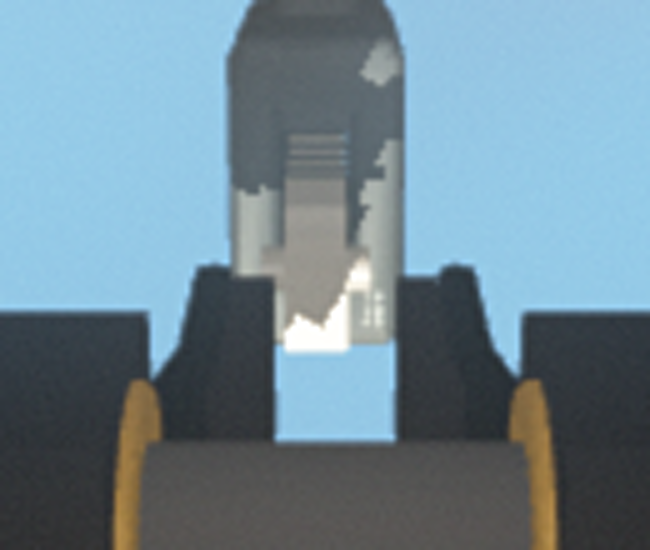

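View pics/s3.png

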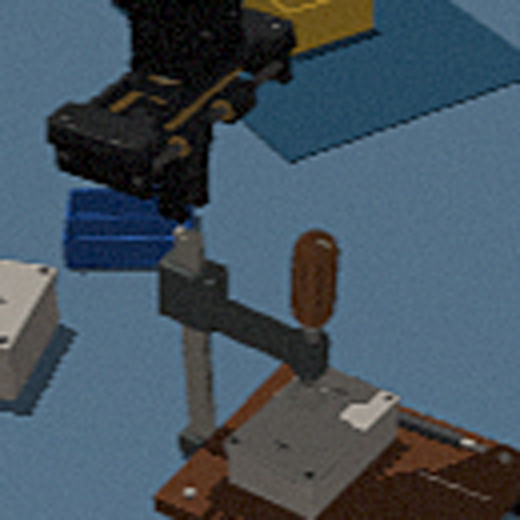

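>>> send_rows --pt "-0.08 -0.04 0 0 0.05 0 0.68" --pt "0 0 0 0 0 0 0.68" --pt "0 0 -0.3 0 0 0 0.68" --pt "0 0 -0.3 0 0 0 0.68" --pt "0 0 0 0 0 0 0.68" --pt "0 0 0 0 0 0 0.68"

```text
time: 3.35
ee_pos: [0.6157, -0.1278, 0.2139]
eef_rot: [0.525, 0.851, 0.0, 0.002]
ft_force: [0.6, -0.0, -0.6]
width: 0.0136
```

```bash
python3 - <<'E'
from h import *
s,R=st()
im=r.camera("wrist")
cv2.imwrite("pics/w4.png",cv2.resize(im[170:280,190:320],None,fx=5,fy=5,interpolation=cv2.INTER_CUBIC))
E
```

```text
t 3.35 p [ 0.6157 -0.1278  0.2139] yaw tool x 2.0368 z [ 0.0035 -0.0015 -1.    ] F [ 0.64 -0.04 -0.58] M [ 0.015 -0.12  -0.035] w 0.0136 j [ 0.609  0.412 -0.635  1.439  0.247  1.366  0.431]
```

View pics/w4.png

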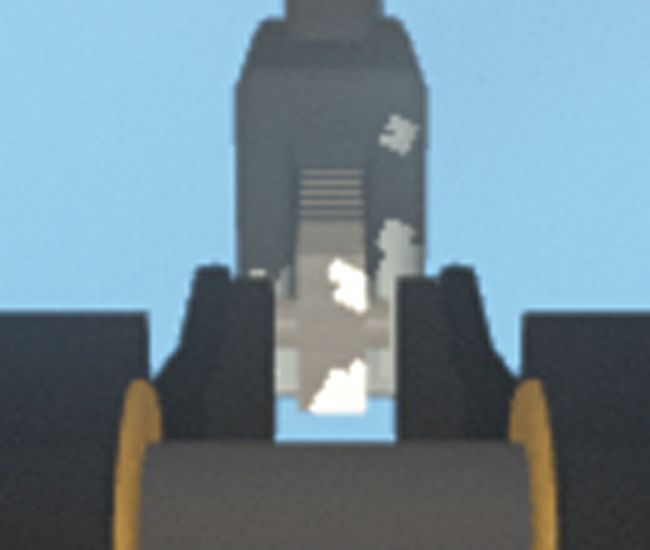

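>>> send_rows --pt "-0.02 0.045 -0.2 0 0 0 0.68" --pt "0 0 -0.3 0 0 0 0.68" --pt "0 0 -0.2 0 0 0 0.68" --pt "0 0 0 0 0 0 0.68" --pt "0 0 0 0 0 0 0.68"

```text
time: 3.82
ee_pos: [0.6147, -0.1262, 0.19]
eef_rot: [0.525, 0.851, 0.0, 0.001]
ft_force: [-0.3, 0.1, 0.1]
width: 0.014
```

```bash
python3 - <<'E'
from h import *
s,R=st()
im=r.camera("wrist")
cv2.imwrite("pics/w5.png",cv2.resize(im[170:280,190:320],None,fx=5,fy=5,interpolation=cv2.INTER_CUBIC))
im=r.camera("scene")
cv2.imwrite("pics/s5.png",cv2.resize(im[100:230,170:300],None,fx=4,fy=4,interpolation=cv2.INTER_CUBIC))
E
```

```text
t 3.82 p [ 0.6147 -0.1262  0.19  ] yaw tool x 2.0369 z [ 0.0024 -0.0012 -1.    ] F [-0.3   0.06  0.09] M [ 0.008 -0.16   0.016] w 0.014 j [ 0.608  0.425 -0.632  1.474  0.255  1.322  0.422]
```

View pics/w5.png

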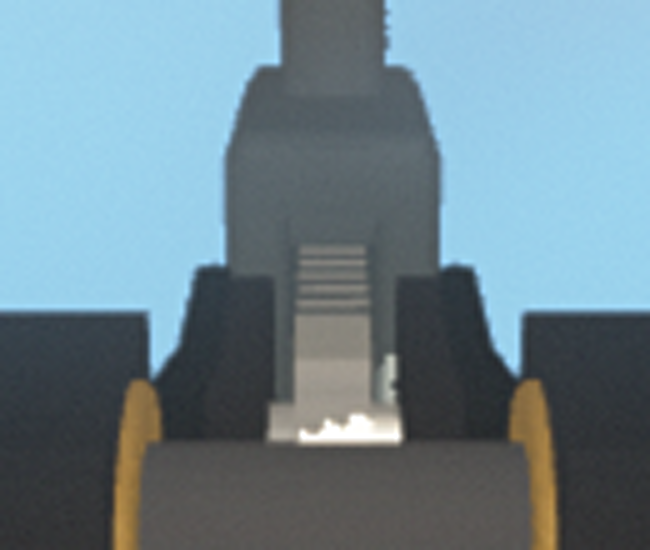

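View pics/s5.png

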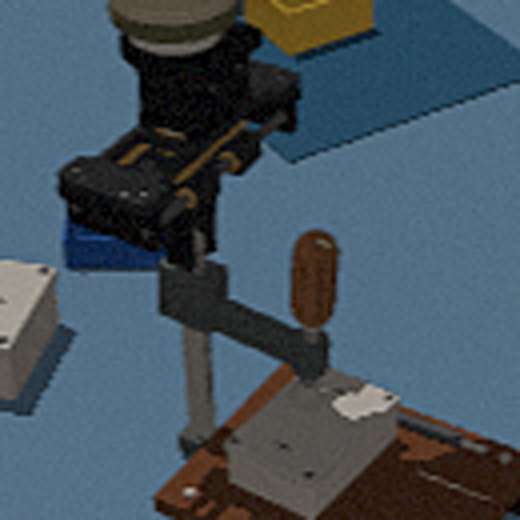

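A stop pin through the bar top sits just between the fingers. It spans crop x 268–402 against a finger gap of 275–397. I'll open slightly and feel my way down to the collar.

>>> send_rows --pt "0 0 0 0 0 0 0.63" --pt "0 0 -0.07 0 0 0 0.63" --pt "0 0 -0.07 0 0 0 0.63" --pt "0 0 -0.07 0 0 0 0.63" --pt "0 0 0 0 0 0 0.63"

```text
time: 4.33
ee_pos: [0.6154, -0.1263, 0.1846]
eef_rot: [0.525, 0.851, 0.001, 0.002]
ft_force: [-0.3, 0.2, -0.4]
width: 0.0159
```

>>> send_rows --pt "0 0 -0.07 0 0 0 0.63" --pt "0 0 -0.07 0 0 0 0.63" --pt "0 0 -0.07 0 0 0 0.63"

```text
time: 4.58
ee_pos: [0.6158, -0.1264, 0.18]
eef_rot: [0.525, 0.851, 0.001, 0.003]
ft_force: [-3.5, 0.7, 6.5]
width: 0.0159
```

>>> send_rows --pt "-0.02 0 -0.08 0 0 0 0.63" --pt "0 0 -0.08 0 0 0 0.63" --pt "0 0 -0.08 0 0 0 0.63" --pt "0 0 -0.08 0 0 0 0.63"

```text
time: 4.92
ee_pos: [0.6158, -0.1264, 0.1738]
eef_rot: [0.525, 0.851, 0.0, 0.005]
ft_force: [-3.5, -0.3, 6.9]
width: 0.016
```

```bash
python3 - <<'E'
from h import *
s,R=st()
im=r.camera("wrist")
cv2.imwrite("pics/w6.png",cv2.resize(im[170:280,190:320],None,fx=5,fy=5,interpolation=cv2.INTER_CUBIC))
im=r.camera("scene")
cv2.imwrite("pics/s6.png",cv2.resize(im[100:230,170:300],None,fx=4,fy=4,interpolation=cv2.INTER_CUBIC))
E
```

```text
t 4.92 p [ 0.6158 -0.1264  0.1738] yaw tool x 2.0362 z [ 0.009  -0.0044 -1.    ] F [-3.5  -0.27  6.89] M [ 0.034  0.678 -0.031] w 0.016 j [ 0.607  0.433 -0.629  1.499  0.265  1.285  0.414]
```

View pics/s6.png

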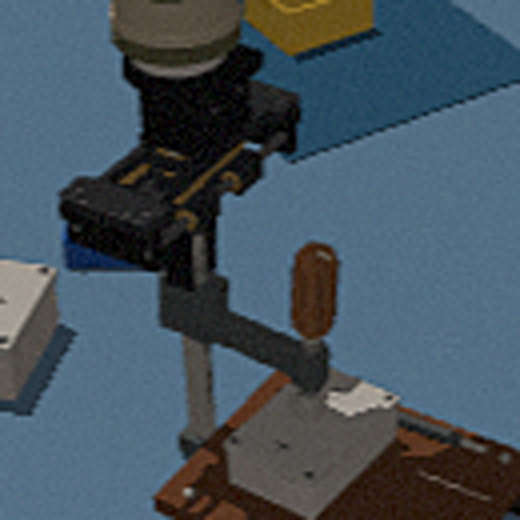

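View pics/w6.png

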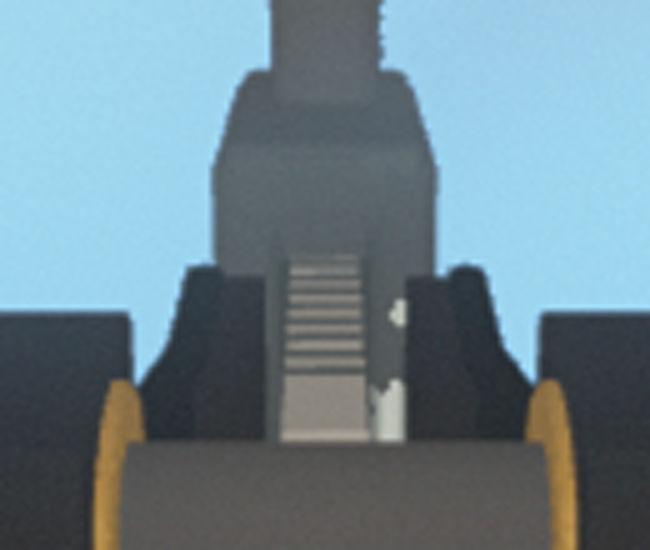

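>>> send_rows --pt "-0.04 -0.02 -0.06 0.05 0.12 0 0.63" --pt "-0.02 0 -0.07 0 0.03 0 0.63" --pt "0 0 -0.07 0 0 0 0.63"

```text
time: 5.27
ee_pos: [0.6159, -0.1264, 0.171]
eef_rot: [0.525, 0.851, 0.0, 0.001]
ft_force: [-5.8, -0.8, 7.4]
width: 0.0159
```

```bash
python3 - <<'E'
from h import *
s,R=st()
E
```

```text
t 5.27 p [ 0.6159 -0.1264  0.171 ] yaw tool x 2.0367 z [ 1.3e-03 -6.0e-04 -1.0e+00] F [-5.76 -0.82  7.36] M [-0.065  1.057 -0.024] w 0.0159 j [ 0.605  0.442 -0.628  1.493  0.265  1.291  0.415]
```

The sideways force looks like the left finger rubbing the stop pin. I'll lift off, re-centre about 1.5 mm and continue.

>>> send_rows --pt "0 0 0.12 0 0 0 0.63" --pt "-0.05 -0.02 0.05 0 0 0 0.63" --pt "0 0 0 0 0 0 0.63" --pt "0 0 0 0 0 0 0.63"

```text
time: 5.6
ee_pos: [0.6143, -0.127, 0.1766]
eef_rot: [0.525, 0.851, 0.0, 0.001]
ft_force: [0.8, 0.4, -0.7]
width: 0.0165
```

```bash
python3 - <<'E'
from h import *
s,R=st()
im=r.camera("wrist")
cv2.imwrite("pics/w7.png",cv2.resize(im[170:280,190:320],None,fx=5,fy=5,interpolation=cv2.INTER_CUBIC))
E
```

```text
t 5.6 p [ 0.6143 -0.127   0.1766] yaw tool x 2.0368 z [ 1.6e-03 -6.0e-04 -1.0e+00] F [ 0.84  0.42 -0.73] M [ 0.028 -0.117 -0.018] w 0.0165 j [ 0.608  0.435 -0.63   1.491  0.261  1.299  0.419]
```

View pics/w7.png

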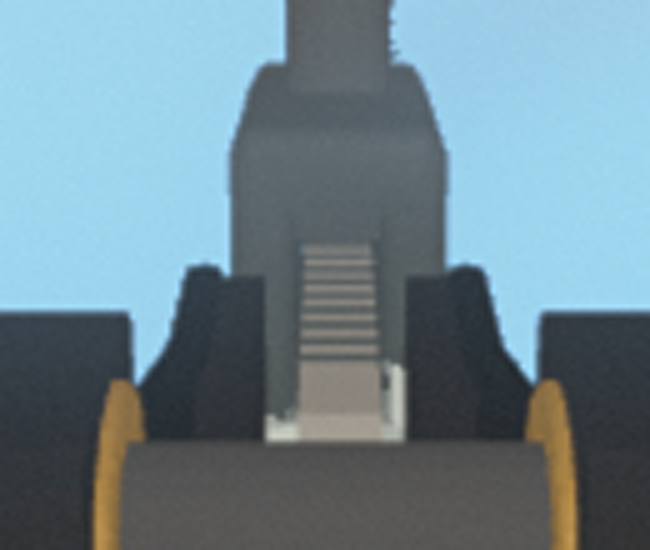

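>>> send_rows --pt "0 0 -0.1 0 0 0 0.63" --pt "0 0 -0.08 0 0 0 0.63" --pt "0 0 -0.07 0 0 0 0.63" --pt "0 0 -0.07 0 0 0 0.63" --pt "0 0 -0.07 0 0 0 0.63"

```text
time: 6.07
ee_pos: [0.6146, -0.1272, 0.1657]
eef_rot: [0.525, 0.851, 0.0, 0.002]
ft_force: [-3.0, 1.4, 6.9]
width: 0.0166
```

```bash
python3 - <<'E'
from h import *
s,R=st()
E
```

```text
t 6.07 p [ 0.6146 -0.1272  0.1657] yaw tool x 2.0365 z [ 0.0028 -0.0016 -1.    ] F [-3.01  1.4   6.93] M [ 0.039  0.56  -0.056] w 0.0166 j [ 0.607  0.442 -0.627  1.505  0.267  1.278  0.414]
```

>>> send_rows --pt "-0.01 0 -0.07 0 0.02 0 0.63" --pt "-0.01 0 -0.07 0 0.02 0 0.63" --pt "-0.01 0 -0.07 0 0.02 0 0.63"

```text
time: 6.32
ee_pos: [0.6148, -0.1277, 0.1612]
eef_rot: [0.525, 0.851, -0.001, 0.001]
ft_force: [-0.7, -0.5, 6.6]
width: 0.0165
```

>>> send_rows --pt "-0.01 0 -0.06 0 0 0 0.63" --pt "-0.01 0 -0.06 0 0 0 0.63"

```text
time: 6.48
ee_pos: [0.6151, -0.1282, 0.1587]
eef_rot: [0.525, 0.851, -0.001, 0.002]
ft_force: [-0.9, -0.5, 6.2]
width: 0.016
```

>>> send_rows --pt "-0.01 0 -0.05 0 0 0 0.63" --pt "-0.01 0 -0.05 0 0 0 0.63"

```text
time: 6.65
ee_pos: [0.6153, -0.1286, 0.1567]
eef_rot: [0.525, 0.851, -0.001, 0.004]
ft_force: [-1.9, -0.7, 5.6]
width: 0.0162
```

```bash
python3 - <<'E'
from h import *
s,R=st()
im=r.camera("scene")
cv2.imwrite("pics/s8.png",cv2.resize(im[100:230,170:300],None,fx=4,fy=4,interpolation=cv2.INTER_CUBIC))
E
```

```text
t 6.65 p [ 0.6153 -0.1286  0.1567] yaw tool x 2.0353 z [ 0.0053 -0.0054 -1.    ] F [-1.88 -0.67  5.61] M [-0.102  0.17  -0.034] w 0.0162 j [ 0.605  0.449 -0.624  1.516  0.275  1.259  0.409]
```

View pics/s8.png

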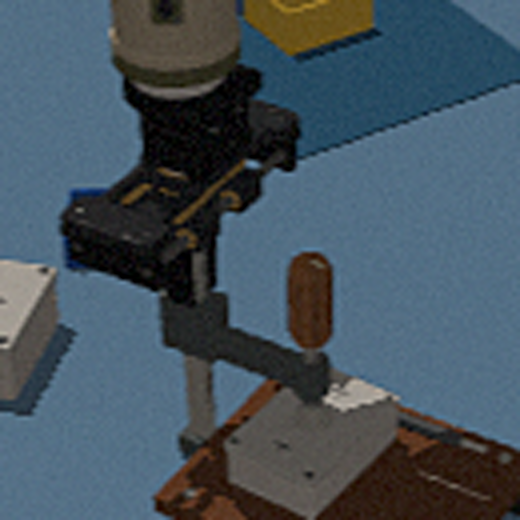

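>>> send_rows --pt "0 0 -0.04 0.02 0.05 0 0.63"

```text
time: 6.78
ee_pos: [0.6154, -0.1288, 0.1559]
eef_rot: [0.525, 0.851, -0.001, 0.002]
ft_force: [-2.7, -0.6, 7.1]
width: 0.016
```

>>> send_rows --pt "0 0 -0.04 0.02 0.02 0 0.63"

```text
time: 6.87
ee_pos: [0.6155, -0.1289, 0.1553]
eef_rot: [0.525, 0.851, -0.001, 0.001]
ft_force: [-5.1, 0.1, 11.8]
width: 0.0161
```

>>> send_rows --pt "-0.01 0 -0.045 0 0 0 0.63"

```text
time: 6.95
ee_pos: [0.6155, -0.1291, 0.1551]
eef_rot: [0.526, 0.851, -0.001, 0.001]
ft_force: [-5.3, -0.1, 16.0]
width: 0.0163
```

>>> send_rows --pt "-0.01 0 -0.045 0 0 0 0.63"

```text
time: 7.03
ee_pos: [0.6156, -0.1292, 0.1551]
eef_rot: [0.526, 0.851, -0.001, 0.002]
ft_force: [-6.2, 0.9, 13.8]
width: 0.0162
```

```bash
python3 - <<'E'
from h import *
s,R=st()
im=r.camera("scene")
cv2.imwrite("pics/s9.png",cv2.resize(im[100:230,170:300],None,fx=4,fy=4,interpolation=cv2.INTER_CUBIC))
st()
E
```

```text
t 7.03 p [ 0.6156 -0.1292  0.1551] yaw tool x 2.0346 z [ 0.0021 -0.0039 -1.    ] F [-6.19  0.91 13.83] M [0.101 1.148 0.007] w 0.0162 j [ 0.604  0.453 -0.623  1.513  0.276  1.261  0.409]
t 7.08 p [ 0.6155 -0.129   0.1551] yaw tool x 2.0348 z [ 0.0021 -0.0039 -1.    ] F [-4.72 -0.17 12.72] M [0.202 1.064 0.041] w 0.016 j [ 0.604  0.453 -0.623  1.513  0.276  1.261  0.409]
```

View pics/s9.png

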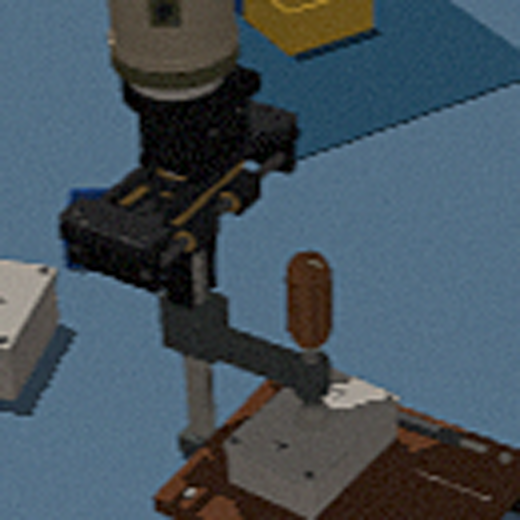

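>>> send_rows --pt "0 0 -0.055 0 0 0 0.63" --pt "0 0 -0.055 0 0 0 0.63"

```text
time: 7.25
ee_pos: [0.6158, -0.1295, 0.155]
eef_rot: [0.526, 0.851, -0.002, 0.003]
ft_force: [-6.2, 0.1, 15.4]
width: 0.0161
```

>>> send_rows --pt "0 0 -0.07 0 0 0 0.63" --pt "0 0 -0.06 0 0 0 0.63"

```text
time: 7.42
ee_pos: [0.6162, -0.1301, 0.1547]
eef_rot: [0.526, 0.85, -0.002, 0.005]
ft_force: [-7.2, 0.8, 15.0]
width: 0.016
```

The bite is there: force rose steeply to about 16 N with no further travel at collar top 0.155, which matches the expected 131 + 24 mm. Now I'll lift off and check.

>>> send_rows --pt "0 0 0.1 0 0 0 0.63" --pt "-0.04 0.03 0.15 0.03 0.1 0 0.63" --pt "0 0 0.4 0 0 0 0.63" --pt "0 0 0.7 0 0 0 0.63" --pt "0 0 1 0 0 0 0.63" --pt "0 0 1 0 0 0 0.63" --pt "0 0 1 0 0 0 0.63" --pt "0 0 0.5 0 0 0 0.63" --pt "0 0 0 0 0 0 -1" --pt "0 0 0 0 0 0 -1"

```text
time: 8.25
ee_pos: [0.6126, -0.128, 0.3094]
eef_rot: [0.525, 0.851, -0.003, -0.002]
ft_force: [0.4, -0.4, -1.2]
width: 0.0232
```

```bash
python3 - <<'E'
from h import *
s,R=st()
im=r.camera("scene")
cv2.imwrite("pics/s10r.png",im);cv2.imwrite("pics/s10.png",cv2.resize(im[150:250,195:315],None,fx=6,fy=6,interpolation=cv2.INTER_CUBIC))
s,R=st()
im=r.camera("wrist")
cv2.imwrite("pics/w10.png",im)
im=r.camera("top")
cv2.imwrite("pics/t10.png",cv2.resize(im[155:255,200:320],None,fx=6,fy=6,interpolation=cv2.INTER_CUBIC))
E
```

```text
t 8.25 p [ 0.6126 -0.128   0.3094] yaw tool x 2.035 z [-0.0067 -0.0028 -1.    ] F [ 0.37 -0.36 -1.21] M [ 0.001 -0.194 -0.009] w 0.0232 j [ 0.595  0.378 -0.64   1.281  0.225  1.56   0.45 ]
t 8.3 p [ 0.6125 -0.128   0.3093] yaw tool x 2.0351 z [-0.0068 -0.0028 -1.    ] F [0.6  0.15 0.84] M [ 0.051 -0.129  0.076] w 0.0264 j [ 0.595  0.378 -0.64   1.281  0.225  1.56   0.45 ]
```

View pics/s10.png

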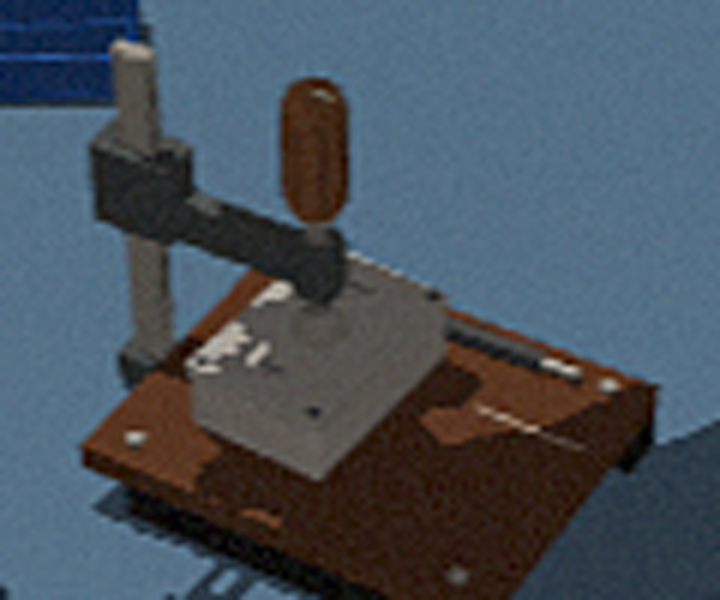

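View pics/w10.png

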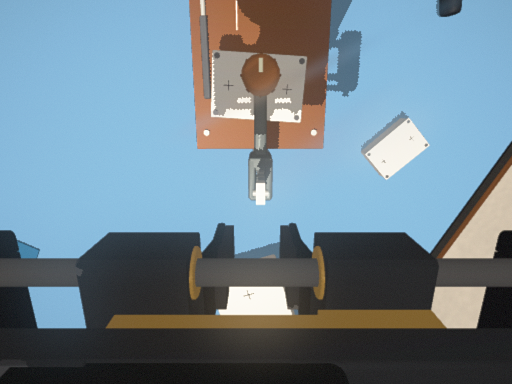

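View pics/t10.png

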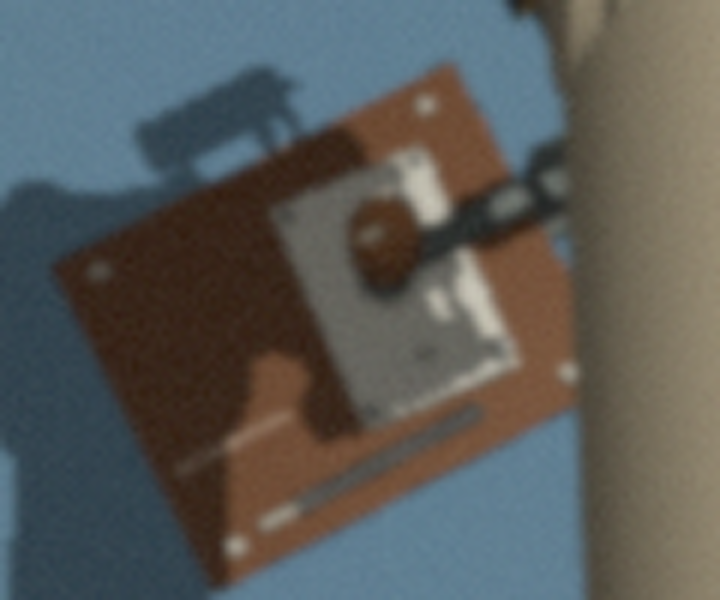

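```bash
python3 - <<'E'
from h import *
np.set_printoptions(precision=4,suppress=True)
print("handle top",tri(tc(384,236),sc(315,88)))
print("expect",proj("scene",[.570,-.040,.221]),sc(315,85), "mid",proj("scene",[.570,-.040,.188]),sc(315,150))
b=np.array([.6153,-.1285]);
for y in(2.033,2.04): print(b+.1*np.array([np.cos(y),np.sin(y)]))
for p in ((384,232),(384,240)): print(atz(*tc(*p),.218))
m=(0.6125,-0.128,.3093)
E
```

```text
handle top [ 0.5668 -0.0404  0.2208]
expect [246.5191 164.7049] ('scene', 247.08333333333334, 163.75) mid [246.7781 174.3194] ('scene', 247.08333333333334, 174.58333333333334)
[ 0.5707 -0.039 ]
[ 0.5701 -0.0393]
[ 0.5682 -0.0399  0.218 ]
[ 0.5649 -0.0399  0.218 ]
```

>>> send_rows --pt "-0.15 0.3 0 0 -0.04 1 -1" --pt "-0.15 0.3 0 0 -0.04 1 -1" --pt "-0.15 0.3 0 0 0 1 -1" --pt "-0.15 0.3 0 0 0 1 -1" --pt "-0.15 0.3 0 0 0 1 -1" --pt "-0.15 0.3 0 0 0 1 -1" --pt "-0.15 0.3 0 0 0 1 -1" --pt "-0.15 0.3 0 0 0 1 -1" --pt "-0.15 0.3 0 0 0 1 -1" --pt "-0.1 0.25 0 0 0 1 -1"

```text
time: 9.23
ee_pos: [0.5611, -0.0392, 0.2923]
eef_rot: [0.099, 0.995, -0.006, -0.01]
ft_force: [-0.5, 0.5, 0.7]
width: 0.0862
```

>>> send_rows --pt "0 0 0 0 0 1 -1" --pt "0 0 0 0 0 0 -1" --pt "0 0 0 0 0 0 -1"

```text
time: 9.48
ee_pos: [0.5588, -0.0371, 0.289]
eef_rot: [0.051, 0.999, -0.006, -0.012]
ft_force: [0.9, -0.5, 0.3]
width: 0.0871
```

```bash
python3 - <<'E'
from h import *
s,R=st()
im=r.camera("wrist")
cv2.imwrite("pics/w11.png",im)
print(wproj(s,R,[.569,-.0395,.221]),wproj(s,R,[.6153,-.1285,.21]))
E
```

```text
t 9.48 p [ 0.5588 -0.0371  0.289 ] yaw tool x 3.0392 z [-0.0253 -0.0108 -0.9996] F [ 0.88 -0.49  0.25] M [ 0.076 -0.152 -0.009] w 0.0871 j [ 0.669  0.279 -0.841  1.474  0.214  1.508  1.296]
[255.58503438 217.99416009] [161.83605236 271.93329586]
```

View pics/w11.png

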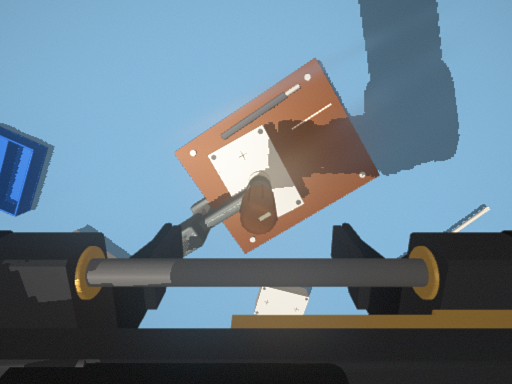

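>>> send_rows --pt "0.33 0 -0.3 0.12 -0.29 0.2 -1" --pt "0 0 -0.3 0 0 0 -1" --pt "0 0 0 0 0 0 -1" --pt "0 0 0 0 0 0 -1"

```text
time: 9.87
ee_pos: [0.5683, -0.0386, 0.2686]
eef_rot: [0.048, 0.999, -0.0, -0.001]
ft_force: [0.5, -0.2, -0.4]
width: 0.0873
```

```bash
python3 - <<'E'
from h import *
s,R=st()
im=r.camera("wrist")
cv2.imwrite("pics/w12.png",cv2.resize(im[130:270,170:350],None,fx=4,fy=4,interpolation=cv2.INTER_CUBIC))
for p in([.569,-.0395,.221],[.569,-.0395,.155],[.6153,-.1285,.21]):
    print((wproj(s,R,p)-[170,130])*4+2)
E
```

```text
t 9.87 p [ 0.5683 -0.0386  0.2686] yaw tool x 3.0461 z [-2.8e-03 -1.0e-04 -1.0e+00] F [ 0.52 -0.23 -0.44] M [ 0.11  -0.165  0.032] w 0.0873 j [ 0.676  0.291 -0.839  1.504  0.217  1.446  1.305]
[341.63909232 336.23821134]
[343.38404099 241.71988544]
[-69.60373621 569.56362531]
```

View pics/w12.png

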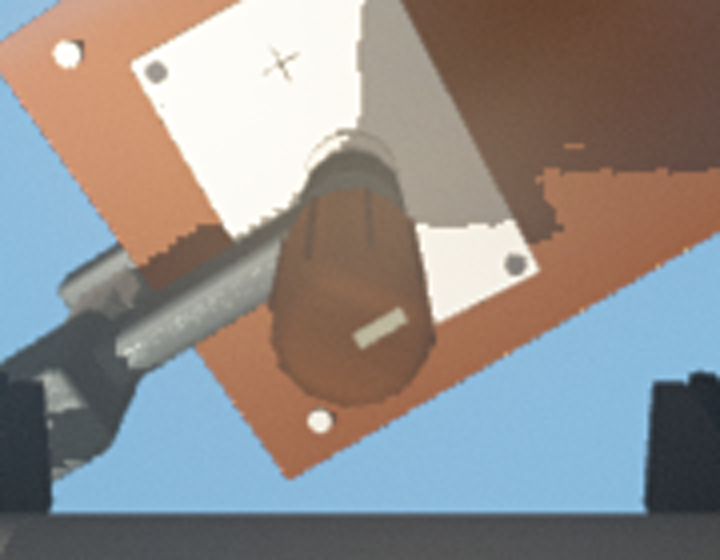

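>>> send_rows --pt "0 0.02 -0.6 0 0 0 -1" --pt "0 0 -0.6 0 0 0 -1" --pt "0 0 -0.6 0 0 0 -1" --pt "0 0 -0.5 0 0 0 -1" --pt "0 0 -0.5 0 0 0 -1" --pt "0 0 -0.3 0 0 0 -1" --pt "0 0 0 0 0 0 -1" --pt "0 0 0 0 0 0 -1"

```text
time: 10.58
ee_pos: [0.5683, -0.038, 0.1751]
eef_rot: [0.051, 0.999, -0.001, -0.001]
ft_force: [-0.7, -0.1, 0.1]
width: 0.0872
```

```bash
python3 - <<'E'
from h import *
s,R=st()
im=r.camera("wrist")
cv2.imwrite("pics/w13.png",cv2.resize(im[130:290,130:380],None,fx=3,fy=3,interpolation=cv2.INTER_CUBIC))
E
```

```text
t 10.58 p [ 0.5683 -0.038   0.1751] yaw tool x 3.0394 z [-0.0018 -0.0018 -1.    ] F [-0.73 -0.1   0.09] M [ 0.127 -0.201 -0.054] w 0.0872 j [ 0.661  0.352 -0.821  1.64   0.269  1.27   1.258]
```

View pics/w13.png

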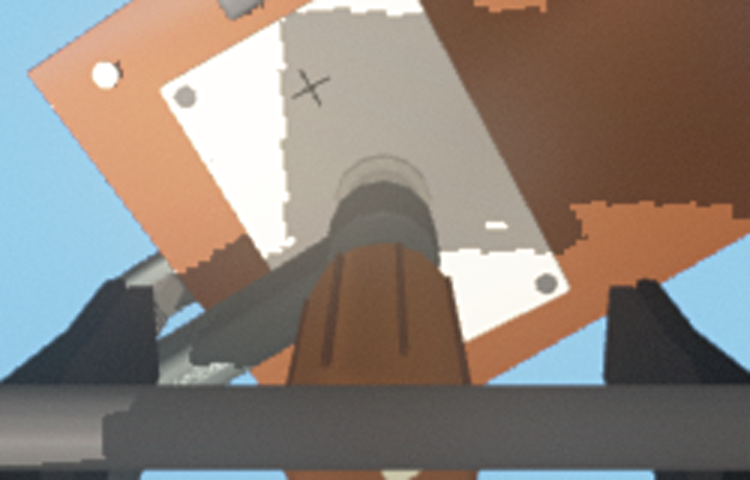

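>>> send_rows --pt "0 0 0 0 0 0 0" --pt "0 0 0 0 0 0 0.2" --pt "0 0 0 0 0 0 0.5" --pt "0 0 0 0 0 0 1" --pt "0 0 0 0 0 0 1" --pt "0 0 0 0 0 0 1" --pt "0 0 0 0 0 0 1" --pt "0 0 0 0 0 0 1" --pt "0 0 0 0 0 0 1" --grip_force 30

```text
time: 11.38
ee_pos: [0.5703, -0.0379, 0.1793]
eef_rot: [0.051, 0.999, -0.001, 0.002]
ft_force: [-0.6, 0.3, -0.3]
width: 0.035
```

```bash
python3 - <<'E'
from h import *
s,R=st()
E
```

```text
t 11.38 p [ 0.5703 -0.0379  0.1793] yaw tool x 3.0387 z [ 0.0036 -0.0028 -1.    ] F [-0.61  0.33 -0.27] M [ 0.097 -0.03   0.037] w 0.035 j [ 0.661  0.348 -0.822  1.634  0.268  1.272  1.258]
```

>>> send_rows --pt "-0.04 0 -0.1 0 0 0 1" --pt "0 0 -0.03 0 0 0 1" --pt "0 0 -0.02 0 0 0 1" --pt "0 0 -0.02 0 0 0 1"

```text
time: 11.72
ee_pos: [0.5703, -0.0377, 0.178]
eef_rot: [0.052, 0.999, -0.002, 0.004]
ft_force: [-3.4, -0.9, 7.0]
width: 0.0304
```

```bash
python3 - <<'E'
from h import *
s,R=st()
E
```

```text
t 11.72 p [ 0.5703 -0.0377  0.178 ] yaw tool x 3.0384 z [ 0.0075 -0.0042 -1.    ] F [-3.38 -0.87  6.99] M [0.121 0.656 0.011] w 0.0304 j [ 0.661  0.346 -0.822  1.64   0.269  1.265  1.256]
```

>>> send_rows --pt "0 0 0 0 0 -1 1" --pt "0 0 0 0 0 -1 1" --pt "0 0 0 0 0 -1 1" --pt "0 0 0 0 0 -1 1"

```text
time: 12.05
ee_pos: [0.57, -0.0376, 0.178]
eef_rot: [0.229, 0.973, -0.002, 0.003]
ft_force: [-0.3, -0.1, 1.6]
width: 0.0304
```

```bash
python3 - <<'E'
from h import *
s,R=st()
E
```

```text
t 12.05 p [ 0.57   -0.0376  0.178 ] yaw tool x 2.6787 z [ 0.0056 -0.0063 -1.    ] F [-0.29 -0.1   1.58] M [ 0.184 -0.049  0.08 ] w 0.0304 j [ 0.616  0.331 -0.764  1.641  0.246  1.261  0.912]
```

>>> send_rows --pt "0 0 0 0.03 0.03 -1 1" --pt "0 0 0 0.03 0.03 -1 1" --pt "0 0 0 0 0 -1 1" --pt "0 0 -0.005 0 0 -1 1" --pt "0 0 -0.005 0 0 -1 1" --pt "0 0 -0.005 0 0 -1 1" --pt "0 0 -0.005 0 0 -1 1" --pt "0 0 -0.005 0 0 -1 1"

```text
time: 12.72
ee_pos: [0.5701, -0.0379, 0.178]
eef_rot: [0.563, 0.827, -0.001, 0.001]
ft_force: [-1.4, -0.9, 3.0]
width: 0.0298
```

```bash
python3 - <<'E'
from h import *
s,R=st()
im=r.camera("scene")
cv2.imwrite("pics/s14.png",cv2.resize(im[100:230,170:300],None,fx=4,fy=4,interpolation=cv2.INTER_CUBIC))
E
```

```text
t 12.72 p [ 0.5701 -0.0379  0.178 ] yaw tool x 1.9458 z [-3.0e-04 -2.8e-03 -1.0e+00] F [-1.45 -0.88  3.04] M [0.001 0.177 0.148] w 0.0298 j [ 0.53   0.312 -0.653  1.639  0.2    1.259  0.213]
```

View pics/s14.png

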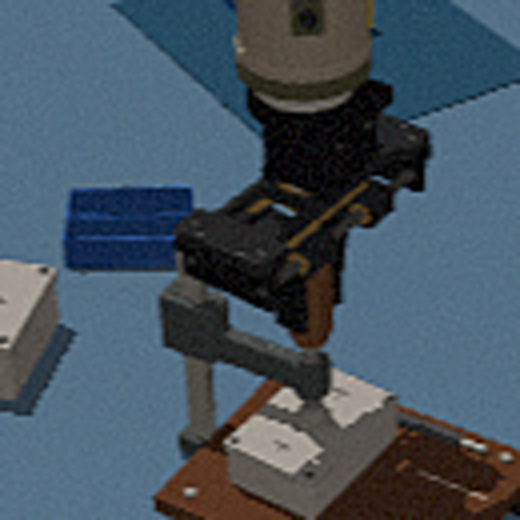

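>>> send_rows --pt "0 0 -0.005 0 0 -1 1" --pt "0 0 -0.005 0 0 -1 1" --pt "0 0 -0.005 0 0 -1 1" --pt "0 0 -0.005 0 0 -1 1" --pt "0 0 -0.005 0 0 -1 1" --pt "0 0 -0.005 0 0 -1 1" --pt "0 0 -0.005 0 0 -1 1" --pt "0 0 -0.005 0 0 -1 1" --pt "0 0 -0.005 0 0 -1 1" --pt "0 0 -0.005 0 0 -1 1"

```text
time: 13.6
ee_pos: [0.5699, -0.0377, 0.178]
eef_rot: [0.865, 0.502, -0.002, 0.001]
ft_force: [-0.8, 0.2, 3.0]
width: 0.0306
```

```bash
python3 - <<'E'
from h import *
s,R=st()
E
```

```text
t 13.6 p [ 0.5699 -0.0377  0.178 ] yaw tool x 1.053 z [-0.0023 -0.003  -1.    ] F [-0.75  0.19  2.96] M [0.093 0.294 0.189] w 0.0306 j [ 0.43   0.291 -0.53   1.643  0.156  1.252 -0.649]
```

>>> send_rows --pt "0 0 -0.005 0 0 -1 1" --pt "0 0 -0.005 0 0 -1 1" --pt "0 0 -0.005 0 0 -1 1" --pt "0 0 -0.005 0 0 -1 1" --pt "0 0 -0.005 0 0 -1 1" --pt "0 0 -0.005 0 0 -1 1" --pt "0 0 -0.005 0 0 -1 1" --pt "0 0 -0.005 0 0 -1 1" --pt "0 0 -0.005 0 0 -1 1"

```text
time: 14.35
ee_pos: [0.5699, -0.0375, 0.178]
eef_rot: [0.992, 0.126, -0.002, 0.0]
ft_force: [-0.4, -0.9, 2.8]
width: 0.0301
```

```bash
python3 - <<'E'
from h import *
s,R=st()
E
```

```text
t 14.35 p [ 0.5699 -0.0375  0.178 ] yaw tool x 0.2518 z [-0.003  -0.0014 -1.    ] F [-0.36 -0.91  2.77] M [0.118 0.289 0.284] w 0.0301 j [ 0.347  0.277 -0.428  1.647  0.121  1.247 -1.424]
```

>>> send_rows --pt "0 0 -0.005 0 0 -1 1" --pt "0 0 -0.005 0 0 -1 1" --pt "0 0 -0.005 0 0 -1 1" --pt "0 0 -0.005 0 0 -0.8 1"

```text
time: 14.68
ee_pos: [0.57, -0.0375, 0.178]
eef_rot: [0.999, -0.044, -0.001, 0.0]
ft_force: [-0.6, -1.2, 3.5]
width: 0.03
```

```bash
python3 - <<'E'
from h import *
s,R=st()
E
```

```text
t 14.68 p [ 0.57   -0.0375  0.178 ] yaw tool x -0.0871 z [-2.7e-03 -6.0e-04 -1.0e+00] F [-0.61 -1.23  3.53] M [0.153 0.297 0.231] w 0.03 j [ 0.312  0.272 -0.386  1.649  0.107  1.245 -1.753]
```

>>> send_rows --pt "0 0 0 0 0 0 0.2" --pt "0 0 0 0 0 0 -0.2" --pt "0 0 0 0 0 0 -1" --pt "0 0 0 0 0 0 -1" --pt "0 0 0 0 0 0 -1" --pt "0 0 0 0 0 0 -1"

```text
time: 15.18
ee_pos: [0.5696, -0.0374, 0.177]
eef_rot: [0.999, -0.038, -0.002, 0.0]
ft_force: [0.5, 0.4, -0.7]
width: 0.0603
```

```bash
python3 - <<'E'
from h import *
s,R=st()
E
```

```text
t 15.18 p [ 0.5696 -0.0374  0.177 ] yaw tool x -0.0758 z [-3.8e-03 -5.0e-04 -1.0e+00] F [ 0.54  0.38 -0.65] M [ 0.008  0.027 -0.084] w 0.0603 j [ 0.314  0.272 -0.387  1.65   0.108  1.244 -1.743]
```

>>> send_rows --pt "0 0 0 0 0 0 -1" --pt "0 0 0 0 0 0 -1" --pt "0 0 0 0 0 0 -1" --pt "0 0 0.3 0 0 0 -1" --pt "0 0 0.7 0 0 0 -1" --pt "0 0 0.9 0 0 0 -1" --pt "0 0 0.9 0 0 0 -1" --pt "0 0 0.3 0 0 0 -1" --pt "0 0 0 0 0 0 -1"

```text
time: 15.93
ee_pos: [0.5678, -0.0373, 0.2752]
eef_rot: [0.999, -0.037, -0.003, 0.0]
ft_force: [0.3, -0.1, 0.1]
width: 0.0873
```

```bash
python3 - <<'E'
from h import *
s,R=st()
im=r.camera("wrist")
cv2.imwrite("pics/w15.png",im)
im=r.camera("scene")
cv2.imwrite("pics/s15.png",cv2.resize(im[100:250,170:320],None,fx=4,fy=4,interpolation=cv2.INTER_CUBIC))
E
```

```text
t 15.93 p [ 0.5678 -0.0373  0.2752] yaw tool x -0.0733 z [-0.0064  0.     -1.    ] F [ 0.28 -0.05  0.15] M [ 0.028 -0.024 -0.02 ] w 0.0873 j [ 0.316  0.216 -0.389  1.509  0.082  1.439 -1.72 ]
```

View pics/w15.png

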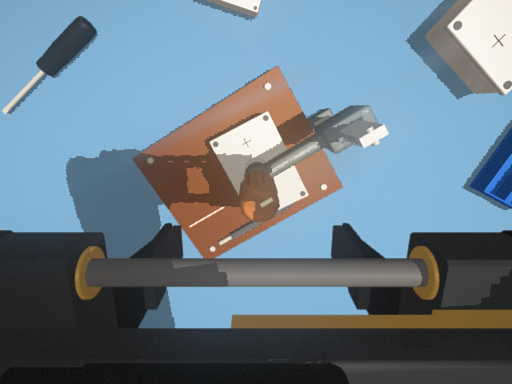

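View pics/s15.png

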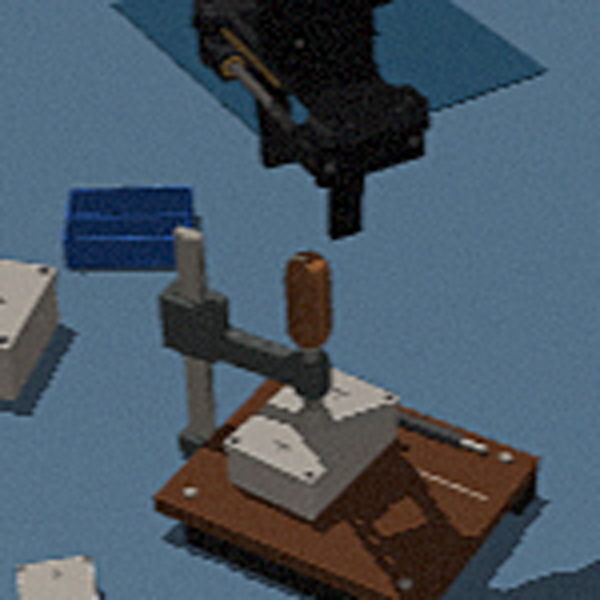

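```bash
python3 - <<'E'
import cv2
im=cv2.imread("pics/w15.png")
cv2.imwrite("pics/w15c.png",cv2.resize(im[130:260,190:330],None,fx=4.5,fy=4.5,interpolation=cv2.INTER_CUBIC))
E
```

```text
(no output)
```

View pics/w15c.png

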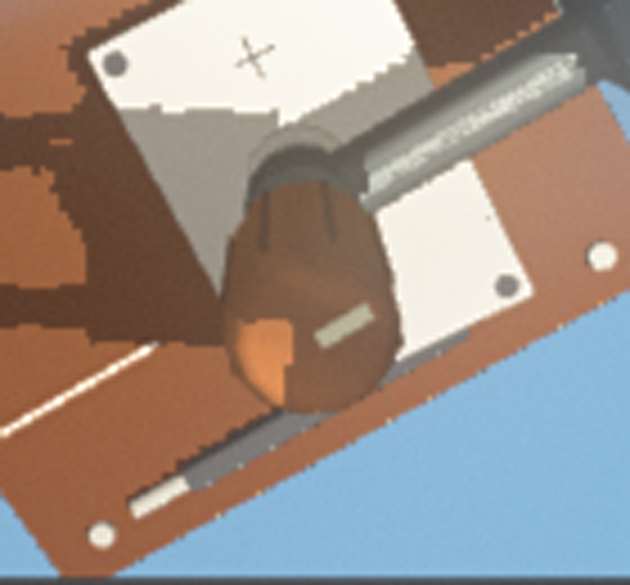

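The mark on the handle's top now points towards the bar. Before the turn it pointed away, so the handle followed the gripper for the full half turn. I'll retreat and take a last check.

>>> send_rows --pt "-0.5 0 0.5 0 0 0 -1" --pt "-1 0 0.3 0 0 0 -1" --pt "-1 0 0 0 0 0 -1" --pt "-1 0 0 0 0 0 -1" --pt "-0.5 0 0 0 0 0 -1" --pt "0 0 0 0 0 0 -1" --pt "0 0 0 0 0 0 -1"

```text
time: 16.62
ee_pos: [0.4388, -0.0376, 0.2856]
eef_rot: [0.999, -0.037, -0.012, -0.001]
ft_force: [0.2, 0.2, -0.7]
width: 0.0873
```

```bash
python3 - <<'E'
from h import *
s,R=st()
a=r.camera("top")[155:255,200:320];b=r.camera("scene")[150:250,195:315]
f=lambda i:cv2.resize(i,None,fx=3.3,fy=3.3,interpolation=cv2.INTER_CUBIC)
t0=cv2.imread("pics/top0.png")[155:255,200:320];s0=cv2.imread("pics/scene0.png")[150:250,195:315]
cv2.imwrite("pics/fin.png",np.hstack([np.vstack([f(t0),f(s0)])[:600],np.vstack([f(a),f(b)])[:600]]))
E
```

```text
t 16.62 p [ 0.4388 -0.0376  0.2856] yaw tool x -0.0743 z [-0.0246  0.0026 -0.9997] F [ 0.23  0.24 -0.7 ] M [ 0.027 -0.009  0.019] w 0.0873 j [ 0.387 -0.07  -0.379  1.777 -0.029  1.454 -1.632]
```

View pics/fin.png

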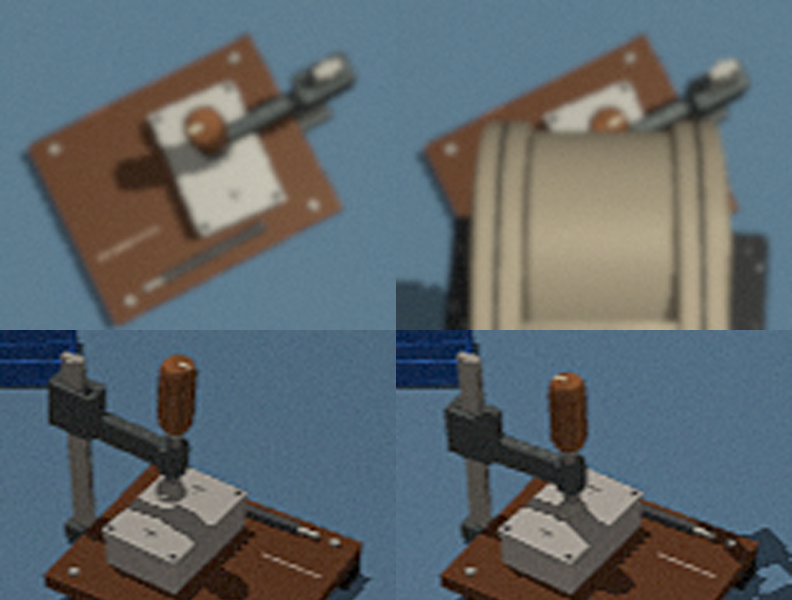

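The board, box and punch are where they were at the start, the jaw is level with its pad on the lid, and the gripper is clear. Handing in.

```bash
python3 - <<'E'
from bench import r
print(r.close_job())
E
```

```text
the job is handed in; nothing more can be done
None
```

The box is clamped down where it stood, and I handed the job in at about 16.7 s of the 58 s allowed.

- **Jaw:** I pushed it down with the fingertips on the collar, on either side of the bar. It slid at about 7 N. It then stopped with the collar top at 0.155 m, where the force rose steeply to about 16 N, the highest reading. That matches the height you gave for the bite.
- **Handle:** I gripped it and turned it 3.13 rad (about half a turn) clockwise. The torque rose from 0.08 to 0.28 N m as the pad tightened.
- **Last checks:** The mark on top of the handle swung from pointing away from the bar to pointing at it, so the handle did not slip in the fingers. The last scene picture shows the jaw level, the pad on the lid, and the box, board and punch unmoved. The gripper was clear of everything and the wrist force was near zero.

- **Rubbing on the way down:** A finger seemed to rub the stop pin at the top of the bar, with a side force of about 6 N. I lifted off, re-centred and carried on, but 5–7 N of side force came back during the final push.
- **Not measured:** I could not measure the clamping force or the lid directly. In the last top picture the arm hid part of the board, so the board and punch check there rests on the scene camera.

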